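# Let the hand winch back one notch

### The arm

A 6-joint arm with a two-finger parallel gripper is mounted at the origin on the work surface; the furniture and walls round the work are solid. World frame = base frame: x ahead of the robot, y to its left, z up, the work surface at z = 0. Lengths are in m, angles in rad, forces in N, time in s.
With the tool pointing down it reaches from about 0.325 to 0.85 m from the base axis. Payload 15.5 kg.
Tool frame: the origin (TCP) lies midway between the tips of the shut fingers; the grasp point (between the pads) lies 19 mm behind it (ctrl.grip_depth is the distance from the TCP to the grasp point, in m); z points along the fingers, y is the line along which they close (so a half turn about z gives the same grasp; the last joint's range is limited). The gripper opens to 91 mm and grips with 3 to 60 N. Pads are 32 mm wide; open, the fingers measure 118 mm over their backs; the gripper's body (76 mm by 178 mm) begins 60 mm behind the grasp point.
Start: joints at [-1.389, 0.494, 1.345, -0, 1.302, -0.096], TCP at [0.171, -0.601, 0.214] pointing down, gripper open.
Joint ranges: [-2.91, 2.91], [-0.82, 2.16], [0.22, 2.67], [-1.22, 4.37], [0.12, 2.79], [-3.08, 3.08]. Speed limits (rad/s): [1.89, 1.89, 2.57, 3.01, 3.01, 3.01].

### API

Orientations are given as a unit quaternion [w, x, y, z].
In Python, from workcell import ctrl, viewer gives the robot as it stands.
- The arm moves only by the shell command python3 -m creep 'ROWS' [FORCE]. ROWS is a JSON object of lists of equal length, an entry for each row: "turn": the turn, a rotation vector about the tool's x, y, z in rad, a list of three; "xyz": the shift along the tool's x, y, z in m, a list of three; "jaw": the finger opening in m, from 0 to 0.0912. In form: {"turn": [[rx, ry, rz], ...], "xyz": [[x, y, z], ...], "jaw": [jaw, ...]}. A call has 1 to 10 rows; each row shifts and turns the commanded pose from where the row before left it, along the tool's axes as they then stand; what a row does not reach is not made up. A row lasts 1/10 s, in which the tool goes at most 50 mm and 8.59 degrees, less where a joint would pass 70% of its speed; a pose out of reach is approached as far as the arm can. A call with a gripper value outside its range is refused whole. The fingers move at their own pace and stop on an object; FORCE is the grip in N (left out, the last holds). Time passes only in rows, so rows that do not move let the fingers close. It gives the time, the measured TCP pose, the force, the opening and the grip force at its end, in the units of the state.
- ctrl.get_obs(): the state, without advancing time (a new reading comes with each control period).
- viewer.get_image(name): name is "scene" or "top" or "wrist"; returns a dict with "color" (384x512x3 uint8, blue, green, red), "range_z" (384x512 float32, m along the optical axis (not along the pixel's ray), 0 where there is no reading), "camera_matrix" (3x3 intrinsics, pixels), "position" and "orientation" of the camera in the world. Camera axes: x right, y up, looking along -z (the intrinsics and any distortion apply to the point x, -y, -z); pixel columns grow to the right and rows downward; lengths in m; the calibration is good to about 2 mm. A picture is of the moment at which its call begins.
- ctrl.finish_job(): hands the job in; it is judged then, once.
Trained networks look in the newest picture that a camera, given by its name, has taken for a name from the list of things; names that differ only in an ending like _2 or _b are one class to them, and where a whole thing is asked for, a point or a joint stands for the part that bears it (a point fixed in the world has none). Each returns a list of dicts, best first, with "p" (0 to 1); they miss things now and then, are a little off and sometimes report something else, mostly with a low value. They report only what shows in the picture. A call takes as long as a camera call.
- viewer.find_in(camera, query): "extent" ([left, top, width, height] in pixels, round what is visible of it).
- viewer.cut_out(camera, query): "pixels" (384x512 bool, what is visible of it) and "extent" ([left, top, width, height] in pixels, round what is visible of it).
- viewer.mark_of(camera, query): "at" ([column, row] in pixels: a listed point, or the origin of a listed thing).
The state is a dict: "clock": time; "joint_positions": joint angles; "qd": joint speeds; "joint_torque": joint torques, N m; "tcp_pos": TCP position; "orientation": TCP orientation; "wrist_force": force on the tool from outside, world axes, zero at the start; "wrist_torque": the same for the moment, N m; "opening": opening from 0.0 (shut) to 1.0 (fully open); "gripper_force": force on a finger pad.
Only numpy, scipy, OpenCV 4.12 (cv2) and the standard library are available. Lean on these libraries where they do the work, as an engineer would, in place of code of your own. Each camera call takes 0.05 s, during which the arm holds its last target. There are 200 camera calls.

### The job

The bare hand winch on the plywood board has been wound one notch too far to fit its new rope. Working with the fingertips only, gently push the pawl's ball-ended thumb lever over so that the pawl lifts off the ratchet wheel and stays up by itself, push the wheel backward (its top toward the pawl) by one notch and no further, then tip the pawl back down and leave it fully home in that next notch with the tooth bearing against it. Leave the jar, bottle, tape and tools round the winch as they are, and end clear of everything.

Things in the scene. Friction and masses are not known exactly. Their poses are not given: they have to be found in the camera images.
- winch: fixed hand winch on a plywood board 200 x 300 x 18 mm. Origin: centre of the board's underside, on the table. x points from the ratchet wheel's face into the winch (away from the robot at yaw 0), y left as one faces the wheel, z up; below, 'right' is -y of the winch and 'above' is z. Wheel and pawl stand upright at the front, both with their mid-plane at x = -43 mm, axle along x
- cheek_top (a point): highest corner of the front steel cheek, the plate 4 mm behind the wheel (4 mm thick): 156 mm above the table, 70 mm right of the axle; from there its top edge slopes down to the left (138 mm above the axle, 124 mm at 26 mm left). Nothing stands in front of the wheel but the axle nut and pivot bolt, up to 26 mm out from the wheel's mid-plane
- wheel_center (a point): centre of the ratchet wheel, on the axle, 100 mm above the table. Dark steel, tip radius 65 mm, root radius 47 mm, 14 mm thick, eight teeth 0.785 rad apart. From the front each tooth has a radial face on its clockwise side and a sloping back (about 45 degrees) on its counter-clockwise side; 30 degrees of root lie free between teeth, so a fingertip can go in and push on a back
- ratchet_wheel (a joint): wheel angle, rad; grows counter-clockwise seen from the front (winding), backward is negative. 0: a tooth face bears on the pawl; starts at 0.02 to 0.16 (play). One notch back the next tooth bears on the pawl at -0.785. A drag brake keeps it where it is left; 2 to 4 N at the tips turns it. With the pawl down it cannot go back past the tooth that the pawl meets
- push_tooth (a point): tip of the first tooth left of the pawl, the one that must end up against the pawl; mid-plane of the wheel, moves with it. At wheel angle 0 it lies 24 mm left of the axle and 60 mm above it; at -0.785, 26 mm right and 60 mm above. A fingertip between this tooth and the next on its left, 5 mm above the root circle, pushes it to the right along a level line
- pawl (a joint): pawl angle, rad: 0 fully home between two teeth, grows as the nose lifts; clear of the tooth tips from 0.35; 1.0 thrown over on its stop pin. No spring: its weight carries it either way from a balance point near 0.55. Let go below that it falls home or onto a tooth's back, let go above it stays up. About 1 N at the ball moves it
- pawl_pivot (a point): the pawl's pivot, fixed to the winch: 77 mm right of the axle, 41 mm above it, in the wheel's mid-plane. Thrown over, the pawl's nose stands up between 0 and 26 mm left of the pivot and up to 50 mm above it, left of the thumb lever: draw a finger that has pushed the lever over straight up, or it may knock the nose back down. The pivot bolt is not in the way
- thumb_ball (a point): centre of the black ball, 20 mm across, on the pawl's upright thumb lever (8 to 16 mm wide), 68 mm from the pivot; moves with the pawl. Pawl home: 32 mm left of the pivot, 60 mm above it (201 mm above the table); thrown over: 33 mm right, 59 mm above. Pushed to the right the pawl lifts; pushed back to the left it comes down. 12 mm thick along the axle, nose included
- screw_jar: a clear jar of small hardware, 62 mm across, 42 mm high, standing on the winch's board to the left of and behind the wheel; leave as it lies. Origin: centre of its underside
- screwdriver: a black precision screwdriver, 136 mm long, lying in front of the board; leave as it lies. Origin: centre of its underside
- red_pliers: small red pliers, 133 x 56 x 12 mm, lying to the right of the board; leave as it lies. Origin: centre of its underside
- tweezers: steel tweezers, 121 mm long, lying to the left of the board; leave as it lies. Origin: centre of its underside
- flux_bottle: a small bottle with a needle cap, 28 mm across, 94 mm high, standing behind the board; leave as it lies. Origin: centre of its underside
- tape_roll: a roll of yellow tape, 60 mm across, 18 mm high, lying behind the board; leave as it lies. Origin: centre of its underside

How it is judged:
By the outcome, as a careful person would: the job done as asked, in the order asked, and still so for the second after the job is handed in, with the robot touching nothing.
It also fails if it takes over 54 s, if anything falls off the work surface, if the arm or the gripper's body presses on something with over 40 N, if the wrist force passes 120 N, or if a joint passes its speed limit or range.

## Working session

There is one attempt and no reset: what is moved stays moved. The work goes in short steps, Python scripts to look and compute and a shell command to move; the robot and the scene stay as the last step left them, time stands still between calls to the robot, and variables do not carry over. Pictures are saved under pics/ and viewed, at most 10 in all, crops included, and the job is handed in when it is done.

```bash
mkdir -p pics; cat > h.py <<'E'
from workcell import ctrl, viewer
import numpy as np, cv2
from scipy.spatial.transform import Rotation as R
def rot(q): return R.from_quat([q[1],q[2],q[3],q[0]])
def ray(im,px):
    K=im["camera_matrix"]; d=np.array([(px[0]-K[0,2])/K[0,0],-(px[1]-K[1,2])/K[1,1],-1.])
    return np.array(im["position"]), rot(im["orientation"]).apply(d)
def depth_pt(im,px,w=1):
    c,r=int(round(px[0])),int(round(px[1])); z=im["range_z"][max(r-w,0):r+w+1,max(c-w,0):c+w+1]; z=z[z>0]
    p,d=ray(im,px); return p+d*np.median(z) if z.size else None
def at_z(im,px,z):
    p,d=ray(im,px); return p+d*(z-p[2])/d[2]
E
python3 - <<'E'
from h import *
for c in ["scene","top"]:
    im=viewer.get_image(c); cv2.imwrite(f"pics/{c}0.png",im["color"])
    print(c,im["position"],rot(im["orientation"]).as_matrix()[:,2],im["camera_matrix"][0,0])
    for n in ["winch","cheek_top","wheel_center","push_tooth","pawl_pivot","thumb_ball"]:
        for m in viewer.mark_of(c,n)[:2]:
            print(n,round(m["p"],2),np.round(m["at"],1),np.round(depth_pt(im,m["at"]),3))
print(ctrl.get_obs())
E
```

```text
scene [-0.01959478  0.53261235  0.55121805] [-0.69840275  0.53871416  0.47119067] 382.5774780641363
winch 0.9 [233.3 243.1] [0.591 0.125 0.028]
cheek_top 0.64 [260.6 178.7] [0.597 0.042 0.169]
cheek_top 0.53 [241.4 213.6] [0.578 0.11  0.109]
wheel_center 0.63 [240.2 215.4] [0.58  0.112 0.104]
push_tooth 0.73 [270.3 271.8] [0.478 0.106 0.009]
push_tooth 0.61 [232.3 192.6] [0.67  0.072 0.111]
pawl_pivot 0.62 [268.4 184.7] [0.589 0.025 0.152]
thumb_ball 0.54 [259.9 165.2] [0.586 0.054 0.209]
top [0.40690296 0.04013092 1.23983429] [-0.17861919 -0.01164286  0.98384939] 461.00692969908596
winch 0.97 [235.4 192.5] [0.603 0.099 0.147]
cheek_top 0.96 [265.  191.3] [0.604 0.028 0.148]
wheel_center 0.86 [237.9 201.7] [0.581 0.094 0.145]
push_tooth 0.72 [226.7 202.7] [0.578 0.12  0.153]
pawl_pivot 0.8 [269.3 193.3] [0.597 0.018 0.156]
thumb_ball 0.73 [254.1 190.1] [0.596 0.053 0.211]
thumb_ball 0.4 [237.6 194.2] [0.602 0.095 0.129]
{'clock': 0.7, 'joint_positions': array([-1.38952664e+00,  4.93606729e-01,  1.34548319e+00,  5.04608892e-06,
        1.30252103e+00, -9.54859417e-02]), 'qd': array([ 3.02402475e-04, -1.04268956e-03, -5.91021011e-05, -5.09269706e-04,
        2.36488579e-04, -5.27777664e-04]), 'joint_torque': array([ 2.88045085e-03, -8.78512359e+01, -3.82191539e+01,  7.07800454e-02,
        4.40114108e-02,  4.22339603e-07]), 'tcp_pos': array([ 0.17078636, -0.60121617,  0.21391649]), 'orientation': array([-9.24117790e-06,  9.90441150e-01,  1.37935958e-01,  2.03841261e-06]), 'wrist_force': array([0.35960731, 0.09979628, 0.39691681]), 'wrist_torque': array([ 0.01625312,  0.04390707, -0.01774471]), 'gripper_force': 0.0, 'opening': 1.0037767719563606}
```

```bash
python3 - <<'E'
import cv2,numpy as np
a=cv2.imread("pics/scene0.png")[130:330,130:360];b=cv2.imread("pics/top0.png")[110:310,130:360]
cv2.imwrite("pics/both0.png",np.hstack([cv2.resize(x,(400,348),interpolation=cv2.INTER_CUBIC) for x in (a,b)]))
from h import *
im=viewer.get_image("top")
# 3D map; fit board-top points z 18mm
K=im["camera_matrix"];v,u=np.mgrid[0:384,0:512]
z=im["range_z"];d=np.stack([(u-K[0,2])/K[0,0],-(v-K[1,2])/K[1,1],-np.ones_like(z)],-1)*z[...,None]
P=rot(im["orientation"]).apply(d.reshape(-1,3))+im["position"]
ok=(z.ravel()>0)
near=(abs(P[:,0]-.6)<.25)&(abs(P[:,1]-.1)<.25)&ok
print("table z",np.median(P[near&(P[:,2]<.01),2]))
m=near&(P[:,2]>.012)&(P[:,2]<.025)
mask=np.zeros(384*512,np.uint8);mask[m]=255
n,l,s,c=cv2.connectedComponentsWithStats(cv2.morphologyEx(mask.reshape(384,512),cv2.MORPH_OPEN,np.ones((3,3))))
for i in range(1,n):
    if s[i,4]>300:
        q=P[(l.ravel()==i)]; print(s[i],cv2.minAreaRect(q[:,:2].astype(np.float32)*1000))
# upright wheel-ish points: z>.13
m=near&(P[:,2]>.125)&(P[:,2]<.25)
q=P[m];print(len(q),cv2.minAreaRect(q[:,:2].astype(np.float32)*1000))
for n in ["screwdriver","red_pliers","tweezers"]:
    for t in viewer.mark_of("top",n)[:1]: print(n,t["p"],depth_pt(im,t["at"]))
E
```

```text
table z 0.0005277590046612879
[ 178  148  121   90 4869] ((628.070556640625, 101.81063079833984), (200.921630859375, 299.76708984375), 8.257772445678711)
845 ((630.1642456054688, 79.38652038574219), (105.06706237792969, 161.37411499023438), 4.408695697784424)
screwdriver 0.66 [ 0.47271545  0.11005151 -0.0009863 ]
red_pliers 0.67 [ 0.62766411 -0.11808074  0.00178123]
tweezers 0.52 [0.58413048 0.29895705 0.0007514 ]
```

View pics/both0.png

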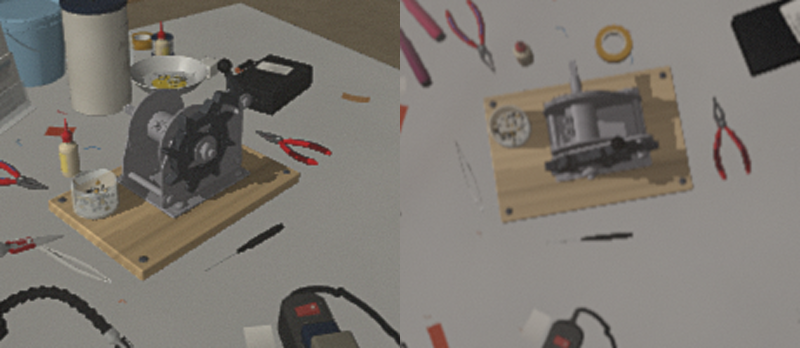

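Board fit is a clean 200.9 x 299.8 mm: centre (0.628, 0.102), yaw about 0.144. The pivot and ball marks agree with the given geometry within about 4 mm, putting the axle at winch y≈0. Next I'll check that the path is clear.

```bash
cat >> h.py <<'E'
C=np.array([.628,.102]); YAW=0.144
def w(p):  # world -> winch: x, right(-y), z
    d=np.array(p[:2])-C; c,s=np.cos(YAW),np.sin(YAW)
    return np.array([d@[c,s],-(d@[-s,c]),p[2]])
def cloud(im):
    K=im["camera_matrix"];v,u=np.mgrid[0:384,0:512];z=im["range_z"]
    d=np.stack([(u-K[0,2])/K[0,0],-(v-K[1,2])/K[1,1],-np.ones_like(z)],-1)*z[...,None]
    return (rot(im["orientation"]).apply(d.reshape(-1,3))+im["position"])[z.ravel()>0]
def W(P): return np.array([*w([0,0,0])])*0+np.stack([(P[:,:2]-C)@[np.cos(YAW),np.sin(YAW)],(P[:,:2]-C)@[np.sin(YAW),-np.cos(YAW)],P[:,2]],-1)
E
python3 - <<'E'
from h import *
P=np.vstack([cloud(viewer.get_image(c)) for c in ("top","scene")])
for y in np.arange(-.7,.3,.1):
    print(round(y,1),[int(1000*P[(abs(P[:,0]-x)<.05)&(abs(P[:,1]-y)<.05),2].max(initial=-1)) for x in np.arange(.1,.9,.1)])
print(w(ctrl.get_obs()["tcp_pos"]))
E
```

```text
-0.7 [-1000, -267, -276, -284, -273, -262, -1000, -1000]
-0.6 [-1000, -264, -273, -279, -272, -261, -1000, -1000]
-0.5 [-1000, 8, 8, 35, 22, 6, 7, 9]
-0.4 [-1000, 22, 47, 52, 36, 9, 8, 8]
-0.3 [-1000, 20, 39, 44, 32, 19, 12, 51]
-0.2 [3, 14, 800, 9, 9, 9, 50, 52]
-0.1 [13, 542, 674, 9, 17, 25, 43, 49]
-0.0 [343, 528, 507, 11, 23, 213, 96, 25]
0.1 [340, 348, 346, 45, 25, 213, 154, 24]
0.2 [41, 83, 84, 43, 25, 125, 130, 94]
[-0.5533754   0.63031542  0.21390944]
```

The corridor is clear. The tall readings near the base are the arm itself. Setting out.

```bash
python3 -m creep '{"turn":[[0,0,0.133],[0,0,0],[0,0,0],[0,0,0],[0,0,0],[0,0,0],[0,0,0],[0,0,0],[0,0,0],[0,0,0]],"xyz":[[0,0,-0.02],[0.02,-0.025,-0.02],[0.025,-0.032,-0.02],[0.025,-0.032,-0.02],[0.025,-0.032,-0.006],[0.025,-0.032,0],[0.025,-0.032,0],[0.025,-0.032,0],[0.025,-0.032,0],[0.025,-0.032,0]],"jaw":[0,0,0,0,0,0,0,0,0,0]}' 10
python3 -m creep '{"turn":[[0,0,0],[0,0,0],[0,0,0],[0,0,0],[0,0,0],[0,0,0],[0,0,0],[0,0,0],[0,0,0],[0,0,0]],"xyz":[[0.025,-0.032,0],[0.025,-0.032,0],[0.025,-0.032,0],[0.025,-0.032,0],[0.025,-0.032,0],[0.025,-0.032,0],[0.02,-0.032,0],[0.015,-0.032,0],[0.01,-0.02,0],[0,0,0]],"jaw":[0,0,0,0,0,0,0,0,0,0]}'
cat > look.py <<'E'
from h import *
import sys
o=ctrl.get_obs(); print("t",round(o["clock"],2),"tcp winch x,right,z",np.round(w(o["tcp_pos"])*1000,1),"xaxis yaw",np.round(np.arctan2(*rot(o["orientation"]).as_matrix()[[1,0],0]),3),"zax",np.round(rot(o["orientation"]).as_matrix()[:,2],3),"F",np.round(o["wrist_force"],1),"open",round(o["opening"],3))
for c in sys.argv[1:]:
    im=viewer.get_image(c)
    cv2.imwrite(f"pics/{c}_{o['clock']:.1f}.png",im["color"])
    for n in ["thumb_ball","push_tooth","pawl_pivot","wheel_center","cheek_top"]:
        for m in viewer.mark_of(c,n)[:1]:
            # intersect with wheel mid-plane x=-43
            p,d=ray(im,m["at"]); a,b=w(p),w(p+d)-w(p); q=a+b*(-.043-a[0])/b[0]
            print(c,n,round(m["p"],2),np.round(m["at"]),"depthpt",np.round(w(depth_pt(im,m["at"]))*1000),"on midplane",np.round(q*1000))
E
python3 look.py wrist scene top; ls pics
```

```text
clock: 2.0
tcp_pos: [0.3487, -0.2901, 0.3001]
orientation: [0.0, 0.997, 0.072, 0.0]
wrist_force: [1.0, 0.2, 0.4]
opening: 0.153
gripper_force: 0.0
clock: 3.0
tcp_pos: [0.5023, 0.0119, 0.2999]
orientation: [-0.0, 0.997, 0.073, 0.0]
wrist_force: [0.0, -1.4, -0.4]
opening: 0.007
gripper_force: 0.0
t 3.0 tcp winch x,right,z [-137.4   71.1  299.9] xaxis yaw 0.147 zax [ 0.     0.001 -1.   ] F [ 0.  -1.4 -0.4] open 0.007
wrist thumb_ball 0.76 [228.  73.] depthpt [-41.  47. 212.] on midplane [-43.  50. 247.]
wrist push_tooth 0.62 [148.  75.] depthpt [-40. -31. 159.] on midplane [-43. -10. 223.]
wrist pawl_pivot 0.57 [263.  79.] depthpt [-43.  74. 162.] on midplane [-43.  74. 149.]
wrist wheel_center 0.88 [194.  76.] depthpt [-41.  11. 157.] on midplane [-43.  21. 209.]
wrist cheek_top 0.86 [258.  59.] depthpt [-27.  70. 157.] on midplane [-43.  71. 347.]
scene thumb_ball 0.85 [259. 166.] depthpt [-49.  38. 208.] on midplane [-43.  44. 205.]
scene push_tooth 0.85 [232. 193.] depthpt [ 38.  36. 110.] on midplane [-43. -36. 168.]
scene pawl_pivot 0.87 [271. 186.] depthpt [-55.  74. 148.] on midplane [-43.  87. 139.]
scene wheel_center 0.58 [268. 188.] depthpt [-51.  67. 146.] on midplane [-43.  76. 140.]
top push_tooth 0.52 [224. 202.] depthpt [-134.   -2.  690.] on midplane [-43. -32. 155.]
top cheek_top 0.34 [169. 208.] depthpt [  -8. -191.    2.] on midplane [ -43. -156.  198.]
both0.png
scene0.png
scene_3.0.png
top0.png
top_3.0.png
wrist_3.0.png
```

View pics/wrist_3.0.png

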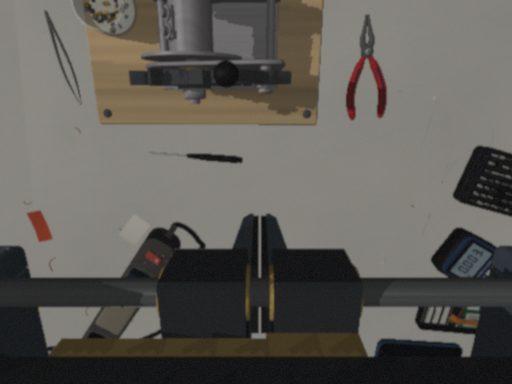

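The wrist view shows the ball at (228,73), the wheel below-left of it, and the shut fingertips at (260,215). Cheek top, pivot and ball all agree with my frame to about 3 mm. Next I go left of the ball and down.

```bash
python3 -m creep '{"turn":[[0,0,-0.003],[0,0,0],[0,0,0],[0,0,0],[0,0,0],[0,0,0],[0,0,0],[0,0,0]],"xyz":[[0.03,-0.022,0],[0.03,-0.022,0],[0.03,-0.022,0],[0,0,0.035],[0,0,0.035],[0,0,0.025],[0,0,0.012],[0,0,0]],"jaw":[0,0,0,0,0,0,0,0]}'
python3 look.py scene wrist
```

```text
clock: 4.7
tcp_pos: [0.5805, 0.0878, 0.1918]
orientation: [-0.0, 0.997, 0.073, -0.001]
wrist_force: [-0.8, -0.2, 0.3]
opening: 0.005
gripper_force: 0.0
t 4.7 tcp winch x,right,z [-49.    7.2 191.8] xaxis yaw 0.147 zax [-0.002 -0.    -1.   ] F [-0.8 -0.2  0.3] open 0.005
scene thumb_ball 0.66 [260. 168.] depthpt [-51.  38. 204.] on midplane [-43.  46. 199.]
scene push_tooth 0.96 [234. 195.] depthpt [-25. -17. 148.] on midplane [-43. -33. 161.]
scene pawl_pivot 0.82 [272. 188.] depthpt [-58.  73. 145.] on midplane [-43.  90. 133.]
scene wheel_center 0.8 [243. 215.] depthpt [-53. -16. 109.] on midplane [-43.  -6. 100.]
scene cheek_top 0.65 [260. 177.] depthpt [-36.  56. 172.] on midplane [-43.  48. 177.]
wrist thumb_ball 0.69 [327. 237.] depthpt [-37.  43. 211.] on midplane [-43.  46. 198.]
wrist push_tooth 0.62 [202. 210.] depthpt [-94. -57.  20.] on midplane [-43. -32. 156.]
wrist pawl_pivot 0.81 [353. 204.] depthpt [-36.  70. 161.] on midplane [-43.  76. 140.]
wrist wheel_center 0.83 [251. 182.] depthpt [-29.   1. 134.] on midplane [-43.  -0.  84.]
wrist cheek_top 0.68 [353. 190.] depthpt [-28.  70. 157.] on midplane [-43.  85. 108.]
```

```bash
python3 -m creep '{"turn":[[0,0,0],[0,0,0],[0,0,0],[0,0,0],[0,0,0],[0,0,0],[0,0,0],[0,0,0],[0,0,0],[0,0,0]],"xyz":[[0,0.006,-0.002],[0,0.006,-0.001],[0,0.006,0],[0,0.006,0],[0,0.006,0],[0,0.006,0],[0,0.006,0],[0,0.006,0],[0,0.006,0],[0,0.006,0]],"jaw":[0,0,0,0,0,0,0,0,0,0]}'
python3 look.py scene wrist
```

```text
clock: 6.3
tcp_pos: [0.59, 0.028, 0.1959]
orientation: [0.0, 0.997, 0.073, -0.0]
wrist_force: [-0.6, -0.5, 0.1]
opening: 0.008
gripper_force: 0.0
t 6.3 tcp winch x,right,z [-48.2  67.8 195.9] xaxis yaw 0.147 zax [-0. -0. -1.] F [-0.6 -0.5  0.1] open 0.008
scene thumb_ball 0.77 [272. 160.] depthpt [-66.  61. 221.] on midplane [-43.  88. 206.]
scene push_tooth 0.78 [235. 192.] depthpt [-21.  -9. 151.] on midplane [-43. -29. 166.]
scene pawl_pivot 0.96 [270. 184.] depthpt [-52.  75. 152.] on midplane [-43.  85. 145.]
scene wheel_center 0.82 [242. 213.] depthpt [-51. -15. 111.] on midplane [-43.  -8. 105.]
scene cheek_top 0.9 [259. 180.] depthpt [-48.  41. 174.] on midplane [-43.  47. 170.]
wrist thumb_ball 0.95 [339. 234.] depthpt [-37. 109. 210.] on midplane [-43. 113. 197.]
wrist push_tooth 0.8 [115. 208.] depthpt [-92. -97.  19.] on midplane [-43. -33. 154.]
wrist pawl_pivot 0.86 [270. 202.] depthpt [-35.  74. 164.] on midplane [-43.  75. 141.]
wrist wheel_center 0.75 [179. 184.] depthpt [-36.   4. 118.] on midplane [-43.  -3.  92.]
wrist cheek_top 0.9 [263. 189.] depthpt [-28.  70. 157.] on midplane [-43.  70. 108.]
```

The wrist view puts the ball at right ≈110 mm, so the pawl is thrown over. I'll go straight up, over to the gap left of push_tooth, and down.

```bash
python3 -m creep '{"turn":[[0,0,0],[0,0,0],[0,0,0],[0,0,0],[0,0,0],[0,0,0],[0,0,0],[0,0,0],[0,0,0],[0,0,0]],"xyz":[[0,0,-0.015],[0,0,-0.025],[0,-0.025,0],[-0.001,-0.035,0],[-0.001,-0.035,0],[-0.001,-0.024,0],[0,0,0.02],[0,0,0.025],[0,0,0.02],[0,0,0]],"jaw":[0,0,0,0,0,0,0,0,0,0]}'
python3 look.py wrist scene
```

```text
clock: 7.9
tcp_pos: [0.568, 0.1457, 0.1686]
orientation: [0.0, 0.997, 0.073, -0.002]
wrist_force: [0.2, 0.9, 0.0]
opening: 0.002
gripper_force: 0.0
t 7.9 tcp winch x,right,z [-53.1 -51.9 168.6] xaxis yaw 0.147 zax [-0.004 -0.001 -1.   ] F [0.2 0.9 0. ] open 0.002
wrist thumb_ball 0.5 [454. 210.] depthpt [-38.  66. 155.] on midplane [-43.  75. 142.]
wrist push_tooth 0.82 [299. 216.] depthpt [-41. -28. 159.] on midplane [-43. -28. 153.]
wrist pawl_pivot 0.88 [459. 208.] depthpt [-36.  67. 159.] on midplane [-43.  80. 139.]
scene thumb_ball 0.89 [277. 161.] depthpt [-46. 101. 202.] on midplane [-43. 105. 200.]
scene push_tooth 0.65 [232. 193.] depthpt [-70. -62. 186.] on midplane [-43. -38. 167.]
scene pawl_pivot 0.66 [271. 186.] depthpt [-53.  75. 149.] on midplane [-43.  86. 142.]
scene wheel_center 0.88 [243. 214.] depthpt [-53. -15. 110.] on midplane [-43.  -6. 102.]
scene cheek_top 0.73 [260. 178.] depthpt [153. 258.  34.] on midplane [-43.  50. 173.]
```

```bash
python3 -m creep '{"turn":[[0,0,0],[0,0,0],[0,0,0],[0,0,0],[0,0,0],[0,0,0],[0,0,0],[0,0,0],[0,0,0],[0,0,0]],"xyz":[[0.001,0,0.01],[0.001,0,0.007],[0,0.005,0],[0,0.005,0],[0,0.005,0],[0,0.005,0],[0,0.005,0],[0,0.005,0],[0,0.004,0],[0,0,0]],"jaw":[0,0,0,0,0,0,0,0,0,0]}'
python3 look.py wrist scene
```

```text
clock: 9.5
tcp_pos: [0.5772, 0.112, 0.1547]
orientation: [-0.0, 0.997, 0.073, 0.001]
wrist_force: [0.5, 1.1, 1.6]
opening: 0.005
gripper_force: 0.7
t 9.5 tcp winch x,right,z [-48.9 -17.1 154.7] xaxis yaw 0.146 zax [ 0.002  0.    -1.   ] F [0.5 1.1 1.6] open 0.005
wrist push_tooth 0.59 [284. 236.] depthpt [-40.  -4. 166.] on midplane [-43.  -3. 160.]
wrist pawl_pivot 0.81 [408. 225.] depthpt [-37.  66. 159.] on midplane [-43.  73. 144.]
wrist wheel_center 0.89 [281. 202.] depthpt [-37.  -2. 120.] on midplane [-43.  -1. 102.]
wrist cheek_top 0.69 [415. 210.] depthpt [-28.  69. 157.] on midplane [-43.  89. 117.]
scene thumb_ball 0.6 [278. 160.] depthpt [-48. 102. 205.] on midplane [-43. 108. 201.]
scene push_tooth 0.56 [242. 184.] depthpt [-66. -29. 196.] on midplane [-43.  -7. 180.]
scene pawl_pivot 0.77 [268. 187.] depthpt [-51.  68. 147.] on midplane [-43.  77. 141.]
scene wheel_center 0.78 [244. 214.] depthpt [-54. -13. 111.] on midplane [-43.  -2. 102.]
scene cheek_top 0.9 [259. 182.] depthpt [184. 282.   1.] on midplane [-43.  44. 164.]
```

```bash
python3 -m creep '{"turn":[[0,0,0],[0,0,0],[0,0,0],[0,0,0],[0,0,0],[0,0,0]],"xyz":[[0,0.004,0],[0,0.004,0],[0,0.004,0],[0,0.004,0],[0,0.002,0],[0,0,0]],"jaw":[0,0,0,0,0,0]}'
python3 look.py wrist scene
```

```text
clock: 10.7
tcp_pos: [0.5792, 0.0943, 0.1539]
orientation: [0.0, 0.997, 0.073, 0.0]
wrist_force: [0.4, 0.3, 2.0]
opening: 0.003
gripper_force: 0.4
t 10.7 tcp winch x,right,z [-49.4   0.6 153.9] xaxis yaw 0.147 zax [ 0. -0. -1.] F [0.4 0.3 2. ] open 0.003
wrist push_tooth 0.7 [290. 236.] depthpt [-42.  18. 163.] on midplane [-43.  18. 160.]
wrist pawl_pivot 0.93 [382. 219.] depthpt [-35.  70. 155.] on midplane [-43.  78. 135.]
wrist wheel_center 0.74 [260. 197.] depthpt [-29.   1. 134.] on midplane [-43.   1.  91.]
wrist cheek_top 0.8 [386. 205.] depthpt [-26.  71. 156.] on midplane [-43.  91. 107.]
scene thumb_ball 0.73 [277. 160.] depthpt [-46. 100. 203.] on midplane [-43. 104. 201.]
scene push_tooth 0.59 [248. 182.] depthpt [-66. -13. 192.] on midplane [-43.  10. 176.]
scene pawl_pivot 0.57 [270. 186.] depthpt [-52.  72. 149.] on midplane [-43.  82. 141.]
scene wheel_center 0.79 [244. 214.] depthpt [-54. -13. 109.] on midplane [-43.  -2. 100.]
scene cheek_top 0.79 [257. 179.] depthpt [201. 294.   3.] on midplane [-43.  40. 174.]
```

```bash
f=$(ls -t pics/wrist_* | head -1); g=$(ls -t pics/scene_* | head -1); python3 -c "
import cv2,numpy as np
a=cv2.imread('$f')[130:330,150:470];b=cv2.imread('$g')[140:265,190:320]
cv2.imwrite('pics/pair1.png',np.hstack([cv2.resize(a,(480,300)),cv2.resize(b,(312,300),interpolation=cv2.INTER_CUBIC)]))"
```

```text
(no output)
```

View pics/pair1.png

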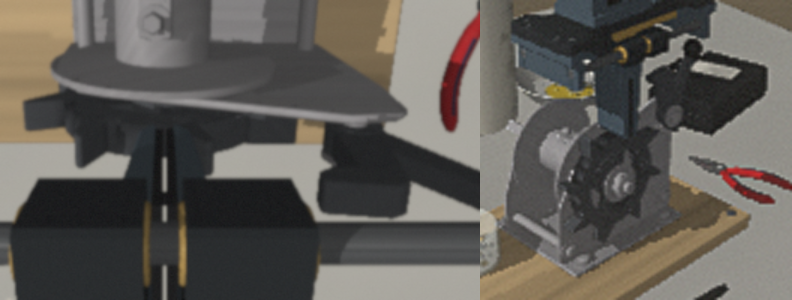

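The left half shows the fingertips in the gap, behind the push tooth. The right half shows the pawl thrown over, with the ball top right. Tip at right 18 mm means θ≈-0.66, which matches my contact model. A further 2 mm makes about -0.69, then I back off, go up, and over to the right of the ball.

```bash
python3 -m creep '{"turn":[[0,0,0],[0,0,0],[0,0,0],[0,0,0],[0,0,0],[0,0,0],[0,0,0]],"xyz":[[0,0.002,0],[0,0,0],[0,-0.004,0],[0,0,-0.01],[0,0,-0.025],[0,0,-0.03],[0,0,-0.025]],"jaw":[0,0,0,0,0,0,0]}'
python3 look.py wrist
python3 -m creep '{"turn":[[0,0,0],[0,0,0],[0,0,0],[0,0,0],[0,0,0],[0,0,0],[0,0,0],[0,0,0],[0,0,0]],"xyz":[[0.001,0.02,0],[0.001,0.035,0],[0.001,0.035,0],[0,0.035,0],[0,0.025,0],[0,0,0.015],[0,0,0.02],[0,0,0.012],[0,0,0]],"jaw":[0,0,0,0,0,0,0,0,0]}'
python3 look.py wrist scene
```

```text
clock: 12.0
tcp_pos: [0.579, 0.0967, 0.2462]
orientation: [0.0, 0.997, 0.073, 0.001]
wrist_force: [0.4, 1.7, 0.1]
opening: 0.007
gripper_force: 0.0
t 12.0 tcp winch x,right,z [-49.2  -1.8 246.2] xaxis yaw 0.147 zax [ 0.001 -0.    -1.   ] F [0.4 1.7 0.1] open 0.007
wrist thumb_ball 0.65 [421. 204.] depthpt [-38. 107. 211.] on midplane [-43. 114. 196.]
wrist push_tooth 0.61 [281. 189.] depthpt [-43.  16. 162.] on midplane [-43.  16. 161.]
wrist pawl_pivot 0.72 [347. 182.] depthpt [-35.  68. 168.] on midplane [-43.  77. 138.]
wrist wheel_center 0.94 [261. 169.] depthpt [-36.   0. 119.] on midplane [-43.   0.  88.]
wrist cheek_top 0.78 [349. 169.] depthpt [-27.  72. 157.] on midplane [-43.  92.  88.]
clock: 13.2
tcp_pos: [0.6025, -0.051, 0.1947]
orientation: [-0.001, 0.997, 0.073, -0.002]
wrist_force: [-0.3, 0.4, -0.0]
opening: 0.003
gripper_force: 0.0
t 13.2 tcp winch x,right,z [-47.2 147.8 194.7] xaxis yaw 0.147 zax [-0.004  0.001 -1.   ] F [-0.3  0.4 -0. ] open 0.003
wrist thumb_ball 0.9 [192. 237.] depthpt [-37. 113. 211.] on midplane [-43. 110. 198.]
wrist push_tooth 0.83 [ 66. 209.] depthpt [-40.  19. 163.] on midplane [-43.  13. 154.]
wrist pawl_pivot 0.7 [158. 204.] depthpt [-36.  81. 164.] on midplane [-43.  75. 144.]
wrist wheel_center 0.67 [ 84. 186.] depthpt [-33.  15. 131.] on midplane [-43.  -3.  97.]
wrist cheek_top 0.61 [146. 187.] depthpt [-26.  71. 156.] on midplane [-43.  51. 100.]
scene thumb_ball 0.57 [279. 159.] depthpt [-50. 105. 205.] on midplane [-43. 113. 201.]
scene push_tooth 0.92 [249. 183.] depthpt [205. 261.  -2.] on midplane [-43.  14. 173.]
scene pawl_pivot 0.92 [268. 186.] depthpt [-50.  69. 150.] on midplane [-43.  77. 144.]
scene wheel_center 0.66 [242. 215.] depthpt [-52. -17. 107.] on midplane [-43.  -9. 100.]
scene cheek_top 0.62 [256. 179.] depthpt [207. 296.   1.] on midplane [-43.  37. 176.]
```

```bash
python3 -m creep '{"turn":[[0,0,0],[0,0,0],[0,0,0],[0,0,0],[0,0,0],[0,0,0],[0,0,0],[0,0,0],[0,0,0],[0,0,0]],"xyz":[[0,-0.006,0],[0,-0.008,0],[0,-0.007,0],[0,-0.006,0],[0,-0.006,0],[0,-0.006,0],[0,-0.006,0],[0,-0.006,0],[0,-0.006,0],[0,-0.006,0]],"jaw":[0,0,0,0,0,0,0,0,0,0]}'
python3 -m creep '{"turn":[[0,0,0],[0,0,0],[0,0,0],[0,0,0]],"xyz":[[0,-0.006,0],[0,-0.005,0],[0,-0.004,0],[0,0,0]],"jaw":[0,0,0,0]}'
python3 look.py wrist scene
```

```text
clock: 14.8
tcp_pos: [0.5944, 0.0115, 0.1969]
orientation: [-0.0, 0.997, 0.073, -0.0]
wrist_force: [0.0, -0.3, 0.1]
opening: 0.007
gripper_force: 0.0
clock: 15.2
tcp_pos: [0.5923, 0.0263, 0.1969]
orientation: [-0.0, 0.997, 0.074, -0.0]
wrist_force: [-0.4, -0.2, -0.7]
opening: 0.003
gripper_force: 0.0
t 15.2 tcp winch x,right,z [-46.2  69.7 196.9] xaxis yaw 0.147 zax [-0.  0. -1.] F [-0.4 -0.2 -0.7] open 0.003
wrist thumb_ball 0.95 [216. 237.] depthpt [-37.  47. 211.] on midplane [-43.  45. 198.]
wrist push_tooth 0.76 [184. 210.] depthpt [-40.  19. 163.] on midplane [-43.  17. 154.]
wrist pawl_pivot 0.62 [266. 205.] depthpt [-37.  74. 160.] on midplane [-43.  75. 142.]
wrist wheel_center 0.65 [178. 184.] depthpt [-29.   9. 137.] on midplane [-43.  -3.  89.]
wrist cheek_top 0.69 [261. 189.] depthpt [-27.  71. 156.] on midplane [-43.  71. 103.]
scene thumb_ball 0.84 [256. 168.] depthpt [-44.  35. 202.] on midplane [-43.  37. 202.]
scene push_tooth 0.8 [250. 186.] depthpt [183. 241.   2.] on midplane [-43.  16. 164.]
scene pawl_pivot 0.63 [271. 188.] depthpt [-56.  71. 146.] on midplane [-43.  86. 136.]
scene wheel_center 0.86 [240. 215.] depthpt [-49. -19. 108.] on midplane [-43. -13. 103.]
scene cheek_top 0.74 [271. 187.] depthpt [-55.  73. 148.] on midplane [-43.  87. 138.]
```

Ball is back at right ≈45 mm, z≈198–202, so the pawl is home. Now I'll return to the same gap and press the tooth gently onto it.

```bash
python3 -m creep '{"turn":[[0,0,0],[0,0,0],[0,0,0],[0,0,0],[0,0,0],[0,0,0],[0,0,0]],"xyz":[[0,0.004,-0.002],[0,0,-0.023],[0,0,-0.02],[-0.001,-0.025,0],[-0.001,-0.035,0],[-0.001,-0.021,0],[0,0,0]],"jaw":[0,0,0,0,0,0,0]}'
python3 look.py wrist
python3 -m creep '{"turn":[[0,0,0],[0,0,0],[0,0,0],[0,0,0],[0,0,0]],"xyz":[[0,0,0.025],[0,0,0.03],[0,0,0.02],[0,0,0.013],[0,0,0]],"jaw":[0,0,0,0,0]}'
python3 look.py wrist
```

```text
clock: 16.5
tcp_pos: [0.5776, 0.1036, 0.2422]
orientation: [-0.0, 0.997, 0.074, 0.0]
wrist_force: [0.3, -0.1, 0.1]
opening: 0.006
gripper_force: 0.0
t 16.5 tcp winch x,right,z [-49.6  -8.8 242.2] xaxis yaw 0.149 zax [ 0.     0.001 -1.   ] F [ 0.3 -0.1  0.1] open 0.006
wrist thumb_ball 0.73 [337. 204.] depthpt [-37.  42. 211.] on midplane [-43.  46. 196.]
wrist push_tooth 0.92 [293. 190.] depthpt [-43.  19. 163.] on midplane [-43.  19. 162.]
wrist pawl_pivot 0.69 [356. 182.] depthpt [-36.  70. 160.] on midplane [-43.  77. 135.]
wrist wheel_center 0.63 [271. 167.] depthpt [-34.   2. 120.] on midplane [-43.   4.  80.]
wrist cheek_top 0.7 [356. 168.] depthpt [-25.  70. 155.] on midplane [-43.  94.  78.]
clock: 17.3
tcp_pos: [0.5774, 0.1011, 0.1525]
orientation: [0.0, 0.997, 0.073, -0.001]
wrist_force: [-0.5, 0.9, 0.8]
opening: 0.005
gripper_force: 0.0
t 17.3 tcp winch x,right,z [-50.2  -6.4 152.5] xaxis yaw 0.146 zax [-0.003 -0.    -1.   ] F [-0.5  0.9  0.8] open 0.005
wrist thumb_ball 0.96 [380. 276.] depthpt [-37.  42. 211.] on midplane [-43.  46. 201.]
wrist push_tooth 0.87 [305. 234.] depthpt [-41.  18. 163.] on midplane [-43.  19. 158.]
wrist pawl_pivot 0.66 [396. 222.] depthpt [-36.  70. 156.] on midplane [-43.  77. 140.]
wrist wheel_center 0.58 [270. 197.] depthpt [-29.   0. 133.] on midplane [-43.   2.  93.]
wrist cheek_top 0.81 [400. 208.] depthpt [-28.  70. 157.] on midplane [-43.  90. 115.]
```

```bash
python3 -m creep '{"turn":[[0,0,0],[0,0,0],[0,0,0],[0,0,0]],"xyz":[[0,0.003,0],[0,0.003,0],[0,0.003,0],[0,0.001,0]],"jaw":[0,0,0,0]}'
python3 -m creep '{"turn":[[0,0,0],[0,0,0]],"xyz":[[0,0.001,0],[0,0,0]],"jaw":[0,0]}'
python3 look.py wrist
python3 -m creep '{"turn":[[0,0,0],[0,0,0]],"xyz":[[0,0.001,0],[0,0,0]],"jaw":[0,0]}'
```

```text
clock: 18.0
tcp_pos: [0.5797, 0.0914, 0.154]
orientation: [-0.0, 0.997, 0.073, 0.0]
wrist_force: [-0.0, 1.7, 0.6]
opening: 0.004
gripper_force: 0.9
clock: 18.2
tcp_pos: [0.5798, 0.0907, 0.1539]
orientation: [-0.0, 0.997, 0.073, 0.0]
wrist_force: [-0.8, 1.6, 0.8]
opening: 0.007
gripper_force: 0.6
t 18.2 tcp winch x,right,z [-49.4   4.3 153.9] xaxis yaw 0.147 zax [ 0.  0. -1.] F [-0.8  1.6  0.8] open 0.007
wrist thumb_ball 0.68 [355. 274.] depthpt [-10.  29. 253.] on midplane [-43.  47. 199.]
wrist push_tooth 0.71 [291. 233.] depthpt [-40.  22. 163.] on midplane [-43.  22. 157.]
wrist pawl_pivot 0.83 [376. 224.] depthpt [-36.  69. 158.] on midplane [-43.  76. 142.]
wrist wheel_center 0.63 [254. 196.] depthpt [-28.   1. 135.] on midplane [-43.   1.  88.]
wrist cheek_top 0.7 [378. 208.] depthpt [-28.  70. 157.] on midplane [-43.  86. 115.]
clock: 18.7
tcp_pos: [0.5799, 0.0897, 0.1539]
orientation: [-0.0, 0.997, 0.073, -0.0]
wrist_force: [-1.0, 2.4, -0.2]
opening: 0.002
gripper_force: 0.8
```

```bash
for i in 1 2; do python3 -m creep '{"turn":[[0,0,0],[0,0,0]],"xyz":[[0,0.001,0],[0,0,0]],"jaw":[0,0]}' | grep -E "tcp|wrist"; done; python3 -m creep '{"turn":[[0,0,0],[0,0,0]],"xyz":[[0,0.001,0],[0,0,0]],"jaw":[0,0]}' | grep -E "tcp|wrist"; python3 look.py wrist
```

```text
tcp_pos: [0.58, 0.0886, 0.1539]
wrist_force: [-0.2, 2.4, 0.4]
tcp_pos: [0.5801, 0.0876, 0.1539]
wrist_force: [-0.0, 1.4, -0.2]
tcp_pos: [0.5803, 0.0866, 0.1539]
wrist_force: [-0.6, 1.2, 0.2]
t 19.3 tcp winch x,right,z [-49.4   8.4 153.9] xaxis yaw 0.147 zax [ 0. -0. -1.] F [-0.6  1.2  0.2] open 0.009
wrist thumb_ball 0.74 [347. 272.] depthpt [-10.  31. 252.] on midplane [-43.  48. 198.]
wrist push_tooth 0.88 [286. 233.] depthpt [-41.  23. 161.] on midplane [-43.  24. 156.]
wrist pawl_pivot 0.7 [370. 222.] depthpt [-36.  71. 156.] on midplane [-43.  77. 140.]
wrist wheel_center 0.9 [247. 198.] depthpt [-30.   1. 133.] on midplane [-43.  -1.  92.]
wrist cheek_top 0.57 [372. 207.] depthpt [-27.  71. 157.] on midplane [-43.  87. 112.]
```

```bash
python3 -m creep '{"turn":[[0,0,0],[0,0,0]],"xyz":[[0,0.001,0],[0,0,0]],"jaw":[0,0]}' | grep -E "tcp|wrist"
python3 -m creep '{"turn":[[0,0,0],[0,0,0]],"xyz":[[0,0.001,0],[0,0,0]],"jaw":[0,0]}' | grep -E "tcp|wrist"; python3 look.py wrist scene
```

```text
tcp_pos: [0.5805, 0.0857, 0.1539]
wrist_force: [-1.4, 1.8, 1.1]
tcp_pos: [0.5806, 0.0848, 0.1539]
wrist_force: [-0.7, 2.9, 0.2]
t 20.0 tcp winch x,right,z [-49.4  10.2 153.9] xaxis yaw 0.147 zax [ 0.  0. -1.] F [-0.7  2.9  0.2] open 0.002
wrist push_tooth 0.58 [285. 234.] depthpt [-41.  25. 161.] on midplane [-43.  25. 157.]
wrist pawl_pivot 0.6 [368. 222.] depthpt [-37.  71. 156.] on midplane [-43.  77. 140.]
wrist wheel_center 0.9 [247. 198.] depthpt [-30.   2. 134.] on midplane [-43.   1.  94.]
wrist cheek_top 0.91 [365. 208.] depthpt [-28.  69. 157.] on midplane [-43.  83. 115.]
scene thumb_ball 0.66 [256. 169.] depthpt [-63.  13. 214.] on midplane [-43.  34. 201.]
scene push_tooth 0.85 [254. 184.] depthpt [-67.   4. 184.] on midplane [-43.  29. 167.]
scene pawl_pivot 0.58 [254. 185.] depthpt [-69.   4. 181.] on midplane [-43.  31. 162.]
scene wheel_center 0.79 [244. 216.] depthpt [-55. -14. 107.] on midplane [-43.  -3.  97.]
scene cheek_top 0.85 [262. 182.] depthpt [-40.  56. 161.] on midplane [-43.  54. 162.]
```

```bash
python3 -m creep '{"turn":[[0,0,0],[0,0,0]],"xyz":[[0,0.001,0],[0,0,0]],"jaw":[0,0]}' | grep -E "tcp|wrist"
python3 -m creep '{"turn":[[0,0,0],[0,0,0]],"xyz":[[0,0.001,0],[0,0,0]],"jaw":[0,0]}' | grep -E "tcp|wrist"; python3 look.py wrist
```

```text
tcp_pos: [0.5807, 0.0843, 0.154]
wrist_force: [-1.3, 8.7, 2.0]
tcp_pos: [0.5808, 0.0839, 0.1541]
wrist_force: [-3.1, 12.2, 4.4]
t 21.0 tcp winch x,right,z [-49.4  11.1 154.1] xaxis yaw 0.147 zax [-0.     0.002 -1.   ] F [-3.1 12.2  4.4] open 0.003
wrist push_tooth 0.83 [287. 233.] depthpt [-41.  27. 160.] on midplane [-43.  27. 156.]
wrist pawl_pivot 0.63 [368. 225.] depthpt [-36.  71. 159.] on midplane [-43.  77. 144.]
wrist wheel_center 0.62 [245. 198.] depthpt [-29.   2. 134.] on midplane [-43.   0.  93.]
wrist cheek_top 0.84 [368. 210.] depthpt [-28.  71. 157.] on midplane [-43.  85. 117.]
```

Hard stop with 12 N where predicted, tip at 27 right and 60 above: the tooth bears on the pawl. Backing off and going clear.

```bash
python3 -m creep '{"turn":[[0,0,0],[0,0,0],[0,0,0],[0,0,0],[0,0,0],[0,0,0],[0,0,0],[0,0,0],[0,0,0],[0,0,0]],"xyz":[[0,-0.004,0],[0,-0.005,0],[0,-0.003,-0.005],[0,0,-0.03],[0,0,-0.035],[0,0,-0.035],[-0.03,0,-0.02],[-0.035,0,0],[-0.035,0,0],[0,0,0]],"jaw":[0,0,0,0,0,0,0,0,0,0]}'
python3 look.py wrist scene
f=$(ls -t pics/wrist_* | head -1); g=$(ls -t pics/scene_* | head -1); python3 -c "
import cv2,numpy as np
a=cv2.imread('$f')[0:260,90:430];b=cv2.imread('$g')[130:270,170:330]
cv2.imwrite('pics/pair2.png',np.hstack([cv2.resize(a,(400,306)),cv2.resize(b,(350,306),interpolation=cv2.INTER_CUBIC)]))"
```

```text
clock: 22.3
tcp_pos: [0.4764, 0.0797, 0.2795]
orientation: [0.0, 0.997, 0.073, -0.001]
wrist_force: [-1.1, 1.3, 0.6]
opening: 0.009
gripper_force: 0.0
t 22.3 tcp winch x,right,z [-153.2    0.3  279.5] xaxis yaw 0.147 zax [-0.001 -0.    -1.   ] F [-1.1  1.3  0.6] open 0.009
wrist thumb_ball 0.66 [325.  49.] depthpt [-43.  45. 212.] on midplane [-43.  44. 216.]
wrist push_tooth 0.85 [288.  53.] depthpt [-40.  24. 160.] on midplane [-43.  22. 191.]
wrist pawl_pivot 0.74 [344.  58.] depthpt [-45.  67. 172.] on midplane [-43.  73. 150.]
wrist wheel_center 0.81 [259.  60.] depthpt [-45.   0. 149.] on midplane [-43.   0. 130.]
wrist cheek_top 0.7 [344.  37.] depthpt [-27.  70. 157.] on midplane [-43.  44. 268.]
scene thumb_ball 0.64 [259. 167.] depthpt [-49.  38. 206.] on midplane [-43.  45. 202.]
scene push_tooth 0.97 [256. 185.] depthpt [-47.  31. 165.] on midplane [-43.  36. 162.]
scene pawl_pivot 0.78 [271. 188.] depthpt [-56.  71. 145.] on midplane [-43.  86. 135.]
scene wheel_center 0.76 [241. 217.] depthpt [-49. -18. 103.] on midplane [-43. -12.  98.]
scene cheek_top 0.86 [259. 180.] depthpt [192. 292.   1.] on midplane [-43.  45. 169.]
```

View pics/pair2.png

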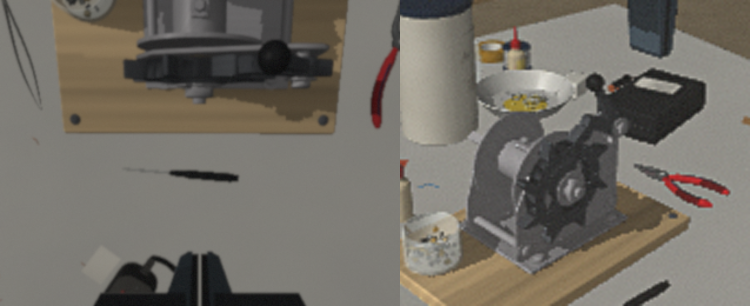

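Pawl is home (ball at right 45 mm, z 202), the push tooth is up against it, nothing else has been disturbed, and the gripper is clear.

```bash
python3 -c "
from workcell import ctrl
print(ctrl.finish_job())"
```

```text
the job is handed in; nothing more can be done
None
```

I handed the job in at about 22 s: the winch is one notch back, with the pawl home, its tooth bearing against it (stopped dead at about 12 N), and the robot clear of everything. The judge returned no verdict; in my last views the things round the winch looked undisturbed, though not all of them were in frame.

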